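# Switch the desk lamp on at its switches

## Robot

A 7-joint arm with a two-finger parallel gripper is mounted at the origin on the work surface. World frame = base frame: x ahead of the robot, y to its left, z up, the work surface at z = 0. Lengths are in mm, angles in rad, forces in N, time in s.
With the tool pointing down it reaches from about 425 to 875 mm from the base axis. Payload 8.4 kg.
Tool frame: the origin (TCP) lies midway between the tips of the shut fingers; the grasp point (between the pads) lies grip_depth behind it (grip_depth is the distance from the TCP to the grasp point, in mm); x points along the fingers, z is the direction in which the jaws open and shut, and the axes are right-handed (so a half turn about x gives the same grasp; the last joint's range is limited). The gripper opens to 87 mm and grips with 3 to 60 N. Pads are 19 mm wide; open, the fingers measure 117 mm over their backs; the gripper's body (75 mm by 190 mm) begins 51 mm behind the grasp point.
Start: joints at [-1.345, 0.333, 0.04, 1.465, -0.013, 1.343, -0.059], TCP at [207.428, 615.985, 222.546] pointing down, gripper open.
Joint ranges: [-2.58, 2.58], [-0.38, 2.09], [-1.3, 1.39], [0.25, 2.4], [-1.5, 4.64], [0.08, 2.09], [-2.65, 2.65]. Speed limits (rad/s): [2.22, 2.22, 2.79, 2.79, 3.14, 3.14, 3.14].

## Interface

Orientations are given as a rotation vector (axis times angle).
In Python, from workcell import get_state, get_image, sign_off, look_for, grip_depth gives the robot as it stands.
- The arm moves only by the tool drive_tool, never from a script. Its argument "motion" is text: rows parted by semicolons, each of 4 numbers parted by spaces: the shift along the tool's x, y, z in mm, then the turn about the tool's x in degrees. A call has 1 to 20 rows; each row shifts and turns the commanded pose from where the row before left it, along the tool's axes as they then stand; what a row does not reach is not made up. A row lasts 1/10 s, in which the tool goes at most 50 mm and 8.59 degrees, less where a joint would pass 70% of its speed; a pose out of reach is approached as far as the arm can. A call with a gripper value outside its range is refused whole. "jaw" is the opening, from 0 (shut) to 1 (fully open), set as the call begins (left out, the last holds). The fingers move at their own pace and stop on an object; "newtons" is the grip in N (left out, the last holds). Time passes only in rows, so rows that do not move let the fingers close. It gives the time, the measured TCP pose, the force and the opening at its end, in the units of the state.
- get_state(): the state, without advancing time (a new reading comes with each control period).
- get_image(name): name is "scene" or "top"; returns a dict with "image" (480x640x3 uint8, blue, green, red), "fx", "fy", "cx", "cy" (pixels), "k1" (the pictures are not rectified: a ray, as slopes to the right and down, at radius r is drawn at 1 + k1 r^2 times it, then the intrinsics apply), "xyz" and "rotation" of the camera in the world. Camera axes: x right, y up, looking along -z (the intrinsics and any distortion apply to the point x, -y, -z); pixel columns grow to the right and rows downward; lengths in mm; the calibration is good to about 2 mm. A picture is of the moment at which its call begins. There is no depth.
- sign_off(): hands the job in, once; it reports no verdict.
Trained networks look in a picture, given as the dict that the camera call returned (one of the last four; its "shot" number tells which), for a name from the list of things; names that differ only in an ending like _2 or _b are one class to them, and where a whole thing is asked for, a point or a joint stands for the part that bears it (a point fixed in the world has none). Each returns a list of dicts, best first, with "score" (0 to 1); they miss things now and then, are a little off and sometimes report something else, mostly with a low value. They report only what shows in the picture. A call takes as long as a camera call.
- look_for(target, picture): "location" ([x, y, z] in mm, in world coordinates, good to about 4 mm: the middle of the surface that is visible of it).
The state is a dict: "time_s": time; "joint_pos": joint angles; "qvel": joint speeds; "effort": joint torques, N m; "ee_pos": TCP position; "tcp_rot": TCP orientation; "contact_force": force on the tool from outside, world axes, zero at the start; "moment": the same for the moment, N m; "gripper_width": finger opening in mm.
Only numpy, scipy, OpenCV 4.12 (cv2) and the standard library are available. Lean on these libraries where they do the work, as an engineer would, in place of code of your own. Each camera call takes 0.05 s, during which the arm holds its last target. There are 200 camera calls.

## Task

Switch the desk lamp on, only by pressing: on the switch box, push the wide master rocker fully over to on by pressing down its raised, ribbed half, then do the same with the narrow rocker right next to it, and after that press the larger of the two round buttons on the lamp's foot all the way down and let it come back up. Leave the third rocker and the small lamp button alone, and do not lift or shift any of the other things on the desk.

Things in the scene. Friction and masses are not known exactly. Their poses are not given: they have to be found in the camera images.
- switch_box: Fixed aluminium box, 100 (x) x 240 (y) x 40 mm high, lying flat on the desk. Origin: centre of its underside; z up; its x axis points roughly away from the robot. Three black rockers 56 mm long (along x) stand in its top at x = 0: the 36 mm wide master at y = +80 mm, the 20 mm wide lamp rocker at y = +22 mm, the 20 mm wide spare rocker at y = -28 mm; a flat ledge without switches lies beyond that at y = -83 mm.
- master_pad (a point): Master rocker, 36 mm wide, at the end of the box. Point on the top of its ribbed half, 20 mm from the hinge, 54 mm above the desk when off and 48 mm when fully on; it moves with the rocker.
- master (a joint): Master rocker, rad. 0 = off: the half with the small metal rib (the half away from the robot, local +x) stands up; 0.32 = fully on: that half is pressed down to its stop. Hinge along the box's y axis, 46 mm above the desk. It stays wherever it is left; pushing needs about 2 N at the pad point.
- lamp_rocker_pad (a point): Narrow rocker (20 mm wide) next to the master, in the middle of the box. Point on the top of its ribbed half, 20 mm from the hinge, 54 mm above the desk when off and 48 mm when fully on; it moves with the rocker.
- lamp_rocker (a joint): Narrow rocker next to the master, rad. 0 = off: the half with the small metal rib (the half away from the robot, local +x) stands up; 0.32 = fully on: that half is pressed down to its stop. Hinge along the box's y axis, 46 mm above the desk. It stays wherever it is left; pushing needs about 2 N at the pad point.
- spare_rocker_pad (a point): Third rocker, 20 mm wide, beside the flat ledge: leave alone. Point on the top of its ribbed half, 20 mm from the hinge, 54 mm above the desk when off and 48 mm when fully on; it moves with the rocker.
- spare_rocker (a joint): Third rocker, leave alone; rad. 0 = off: the half with the small metal rib (the half away from the robot, local +x) stands up; 0.32 = fully on: that half is pressed down to its stop. Hinge along the box's y axis, 46 mm above the desk. It stays wherever it is left; pushing needs about 2 N at the pad point.
- lamp: Fixed desk lamp on a dark steel foot 170 (x) x 180 (y) x 22 mm. Origin: centre of the foot's underside; x points roughly away from the robot. The stem leans from x = +58 mm on the foot to a joint 190 mm up at x = +120 mm; the shade (104 mm across) hangs at x = +240 mm, 160 to 290 mm up. On the foot at x = -40 mm stand two round metal buttons, the large at y = +40 mm, the small at y = -40 mm.
- big_button_top (a point): Centre of the top of the large button, 38 mm in diameter, 45 mm above the desk and 11 mm above its housing (54 mm across) when up. It moves 7 mm straight down.
- big_button (a joint): Large button, m: 0 = up, 0.007 = fully down. It springs back; fully down takes 5 N.
- small_button_top (a point): Centre of the top of the small button, 18 mm in diameter: leave alone. 44 mm above the desk when up; its housing is 34 mm across.
- small_button (a joint): Small button, m: 0 = up, 0.006 = fully down (3 N).
- eraser: Loose white eraser 45 x 22 x 13 mm on the box's ledge. Origin: centre of its underside.
- sharpener: Loose brass pencil sharpener 26 x 16 x 13 mm on the lamp's foot, behind the large button. Origin: centre of its underside.
- tape: Loose roll of paper tape, 64 mm in diameter, 19 mm high, lying in front of the switch box. Origin: centre of its underside.
- stapler: Loose stapler 110 x 30 x 39 mm in front of the lamp. Origin: centre of its underside.
- hourglass: Loose hourglass 54 mm in diameter, 112 mm high, at the back of the desk. Origin: centre of its underside.
- mug: Loose white mug, 80 mm in diameter, 90 mm high, at the left. Origin: centre of its underside.
- ink_jar: Loose ink jar, 48 mm in diameter, 50 mm high, at the right. Origin: centre of its underside.

How it is judged:
By the outcome, as a careful person would: the job done as asked, in the order asked, and still so for the second after the job is handed in, with the robot touching nothing.
It also fails if it takes over 48 s, if anything falls off the work surface, if the arm or the gripper's body presses on something with over 40 N, if the wrist force passes 120 N, or if a joint passes its speed limit or range.

## Working session

There is one attempt and no reset: what is moved stays moved. The work goes in short steps, Python scripts to look and compute and a tool call to move; the robot and the scene stay as the last step left them, time stands still between calls to the robot, and variables do not carry over. Pictures are saved under pics/ and viewed, about 8 in all and at most 12, crops included, and the job is handed in when it is done.

Besides the shell and the picture viewer there is one more tool, called by a JSON object that holds its "method" and its "body", one argument or row to a line. drive_tool: Moves the arm, as the interface text tells. Its arguments: {"type":"object","properties":{"motion":{"type":"string"},"jaw":{"type":"number"},"newtons":{"type":"number"}},"required":["motion"]}

```bash
mkdir -p pics
cat > h.py <<'E'
import numpy as np, cv2
from workcell import *
from scipy.spatial.transform import Rotation as R
def rotm(p):
    r=np.array(p["rotation"],float)
    return r if r.shape==(3,3) else R.from_rotvec(r).as_matrix()
def proj(p,X):
    c=(np.atleast_2d(X)-np.array(p["xyz"]))@rotm(p)
    s=np.c_[c[:,0]/-c[:,2],-c[:,1]/-c[:,2]]
    s=s*(1+p["k1"]*(s**2).sum(1,keepdims=True))
    return s*[p["fx"],p["fy"]]+[p["cx"],p["cy"]]
def unproj(p,uv,z):
    d=(np.atleast_2d(uv)-[p["cx"],p["cy"]])/[p["fx"],p["fy"]]
    s=d.copy()
    for _ in range(20): s=d/(1+p["k1"]*(s**2).sum(1,keepdims=True))
    w=np.c_[s[:,0],-s[:,1],-np.ones(len(s))]@rotm(p).T
    o=np.array(p["xyz"]); return o+w*((z-o[2])/w[:,2])[:,None]
E
python3 - <<'E'
from h import *
s=get_state()
for k in("time_s","ee_pos","tcp_rot","contact_force","gripper_width"):print(k,s[k])
print(R.from_rotvec(s["tcp_rot"]).as_matrix().round(3), grip_depth)
for n in("top","scene"):
    p=get_image(n); cv2.imwrite(f"pics/{n}0.png",p["image"]); print(n,{k:p[k] for k in p if k!="image"})
    for t in["switch_box","master_pad","lamp_rocker_pad","spare_rocker_pad","lamp","big_button_top","small_button_top","eraser","sharpener"]:
        print(t,[(np.round(d["location"]).tolist(),round(d["score"],2),proj(p,d["location"]).round().tolist()) for d in look_for(t,p)[:2]])
E
```

```text
time_s 0.0
ee_pos [207.28903588 615.57014494 221.64776755]
tcp_rot [-0.96777414  1.34677786  0.96603939]
contact_force [-0.12657885 -0.51133483 -0.18578225]
gripper_width 86.90863479700116
[[-0.    -0.948  0.319]
 [-0.002  0.319  0.948]
 [-1.    -0.    -0.002]] 18.700000000000003
top {'fx': 441.1372336335034, 'fy': 441.1372336335034, 'cx': 317.907940644418, 'cy': 243.35106718802462, 'k1': -0.03456706456588819, 'xyz': array([ 477.68095669,   21.69870572, 1070.16119316]), 'rotation': array([ 0.04333156, -0.0639918 , -1.554237  ]), 'shot': 1}
switch_box [([481.0, -228.0, 38.0], 0.93, [[418.0, 274.0]]), ([691.0, 508.0, 51.0], 0.61, [[106.0, 179.0]])]
master_pad [([456.0, -164.0, 53.0], 0.65, [[392.0, 284.0]])]
lamp_rocker_pad [([473.0, -219.0, 47.0], 0.47, [[415.0, 277.0]])]
spare_rocker_pad [([495.0, -265.0, 48.0], 0.47, [[435.0, 268.0]])]
lamp [([594.0, 155.0, 20.0], 0.72, [[257.0, 224.0]])]
big_button_top [([513.0, 207.0, 45.0], 0.64, [[232.0, 257.0]])]
small_button_top [([507.0, 128.0, 40.0], 0.46, [[266.0, 260.0]])]
eraser [([519.0, -315.0, 55.0], 0.6, [[457.0, 258.0]]), ([514.0, 20
[... 363 characters left out ...]
switch_box [([494.0, -224.0, 40.0], 0.6, [[260.0, 207.0]])]
master_pad [([463.0, -167.0, 54.0], 0.55, [[281.0, 204.0]])]
lamp_rocker_pad [([496.0, -228.0, 40.0], 0.64, [[259.0, 208.0]]), ([483.0, -217.0, 53.0], 0.44, [[264.0, 203.0]])]
spare_rocker_pad [([505.0, -264.0, 49.0], 0.45, [[247.0, 203.0]]), ([513.0, 209.0, 47.0], 0.43, [[390.0, 269.0]])]
lamp [([622.0, 166.0, 25.0], 0.8, [[359.0, 297.0]])]
big_button_top [([516.0, 211.0, 49.0], 0.65, [[390.0, 270.0]])]
small_button_top []
eraser [([526.0, -314.0, 54.0], 0.48, [[229.0, 201.0]]), ([486.0, -211.0, 49.0], 0.24, [[265.0, 205.0]])]
sharpener [([684.0, 506.0, 46.0], 0.57, [[472.0, 369.0]]), ([603.0, 211.0, 39.0], 0.56, [[378.0, 296.0]])]
```

View pics/top0.png

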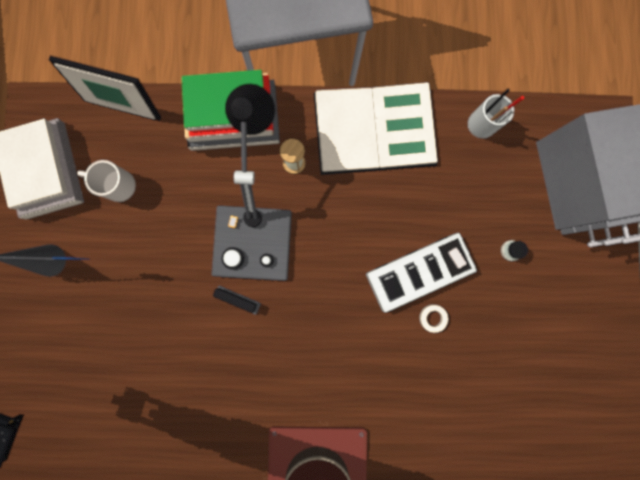

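View pics/scene0.png

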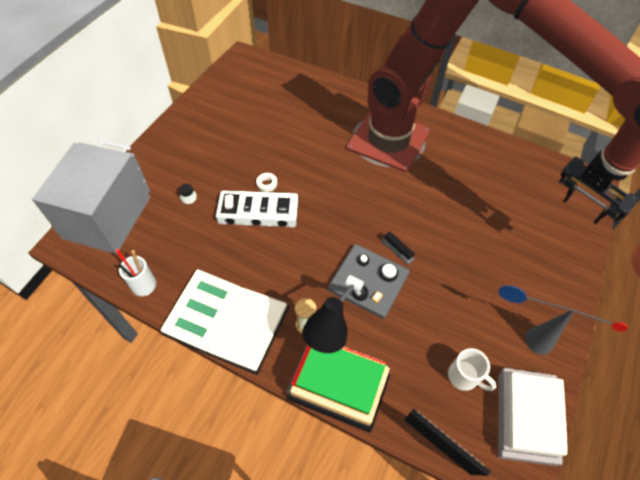

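Run:
```python
import cv2,numpy as np
a=cv2.imread("pics/top0.png");b=cv2.imread("pics/scene0.png")
f=lambda im,x,y,w,h:cv2.resize(im[y:y+h,x:x+w],(w*4,h*4)if 0 else (400,300),interpolation=cv2.INTER_CUBIC)
v=np.vstack([np.hstack([f(a,360,225,120,90),f(b,210,175,100,75)]),np.hstack([f(a,200,200,108,81),f(b,320,235,100,75)])])
cv2.imwrite("pics/z0.png",v)
```

```text
(no output)
```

View pics/z0.png

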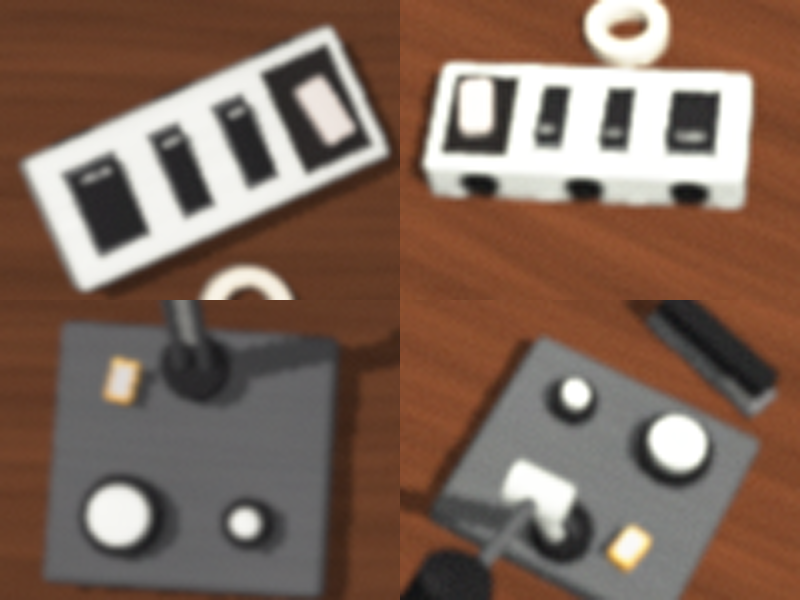

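Run:
```python
from h import *
from scipy.optimize import least_squares
P=[get_image(n) for n in("top","scene")]
def fit(L,obs,x0):
    L=np.array(L,float)
    def W(q,l):
        c,s=np.cos(q[2]),np.sin(q[2]); l=np.atleast_2d(l)
        return np.c_[q[0]+c*l[:,0]-s*l[:,1],q[1]+s*l[:,0]+c*l[:,1],l[:,2]]
    f=lambda q:np.concatenate([(proj(p,W(q,L[i]))-o).ravel() for p,i,o in obs])
    r=least_squares(f,x0,x_scale=[10,10,.1]); print(r.x.round(3),"res",r.fun.round(1)); return lambda l:W(r.x,l).round(1)
t=lambda a:np.array(a)/(10/3)+[360,225]; s=lambda a:np.array(a)/4+[210,175]
L=[[50,120,40],[50,-120,40],[-50,-120,40],[-50,120,40]]
ot=(P[0],[0,1,2,3],t([(22,163),(331,25),(390,157),(80,292)]))
os=(P[1],[0,1,2,3],s([(347,187),(27,163),(40,62),(352,73)]))
for o in([ot],[os],[ot,os]):
    w=fit(L,o,[490,-225,.3]); print("pads",w([[20,80,54],[20,22,54],[20,-28,54]]))
tl=lambda a:np.array(a)/(400/108)+[200,200]; sl=lambda a:np.array(a)/4+[320,235]
L=[[85,90,22],[85,-90,22],[-85,-90,22],[-85,90,22],[-40,40,45],[-40,-40,44]]
o=[(P[0],[0,1,2,3,4,5],tl([(62,22),(337,38),(322,297),(45,280),(120,217),(246,224)])),(P[1],[2,3,4,5],sl([(140,36),(360,138),(278,143),(175,93)]))]
for k in(o[:1],o): w=fit(L,k,[555,165,0]); print(w([[-40,40,45],[-40,-40,44],[58,0,22]]))
print(unproj(P[0],[232.4,258.6],45),unproj(P[1],[389.5,270.75],45))
```

```text
[ 4.83699e+02 -2.36362e+02  4.25000e-01] res [ 0.1 -0.4 -0.   0.4 -0.2 -0.3  0.1  0.4]
pads [[ 469.  -155.2   54. ]
 [ 492.9 -208.1   54. ]
 [ 513.5 -253.6   54. ]]
[ 4.90166e+02 -2.36029e+02  4.28000e-01] res [-1.  -1.5 -0.5  0.9  1.5  0.1  0.1  0.7]
pads [[ 475.1 -154.9   54. ]
 [ 499.2 -207.7   54. ]
 [ 520.  -253.2   54. ]]
[ 4.85677e+02 -2.36584e+02  4.26000e-01] res [ 0.2 -1.2  0.  -0.5 -0.1 -1.3  0.2 -0.4 -0.5 -2.6  0.1 -0.4  2.3 -1.
  0.6 -0.3]
pads [[ 470.8 -155.5   54. ]
 [ 494.8 -208.3   54. ]
 [ 515.5 -253.8   54. ]]
[ 5.48231e+02  1.65850e+02 -4.00000e-02] res [-0.2 -0.5  0.6 -0.7  0.5  0.6 -0.7  0.9 -0.3 -0.2  0.1 -0.1]
[[509.8 207.4  45. ]
 [506.7 127.5  44. ]
 [606.2 163.6  22. ]]
[ 5.50082e+02  1.66235e+02 -4.00000e-02] res [-0.3 -1.3  0.5 -1.4  0.3 -0.2 -0.8  0.1 -0.5 -1.  -0.1 -0.9  0.1 -2.1
  0.9 -1.1  0.2 -1.9  0.4 -1.5]
[[511.7 207.8  45. ]
 [508.5 127.9  44. ]
 [608.  163.9  22. ]]
[[509.38182313 206.63225224  45.        ]] [[517.68600351 209.73752851  45.        ]]
```

{"method": "drive_tool", "body": {
  "motion": "0 -10 -10 0;0 -21 -20 0;0 -21 -20 0;0 -21 -20 0;0 -21 -20 0;0 -21 -20 0;0 -21 -20 0;0 -21 -20 0;0 -21 -20 0;0 -21 -20 0;0 -21 -20 0;0 -21 -20 0;0 -21 -20 0;0 -21 -20 0;0 -17 -15 0;0 0 0 0",
  "jaw": 0
}}

```text
time_s: 2.7
ee_pos: [402.3, 246.2, 222.7]
tcp_rot: [-0.963, 1.347, 0.962]
contact_force: [-1.0, 0.7, -0.7]
gripper_width: 0.2
```

{"method": "drive_tool", "body": {
  "motion": "0 -14 -26 0;0 -14 -26 0;0 -14 -26 0;0 -14 -26 0;0 -14 -26 0;0 -14 -26 0;0 -14 -26 0;0 -14 -26 0;0 -14 -26 0;0 -14 -26 0;0 -14 -26 0;0 -14 -26 0;0 -14 -26 0;0 -13 -24 0;0 0 0 0"
}}

```text
time_s: 4.2
ee_pos: [469.6, -158.5, 222.7]
tcp_rot: [-0.964, 1.347, 0.962]
contact_force: [-0.5, 0.1, -0.1]
gripper_width: 0.1
```

{"method": "drive_tool", "body": {
  "motion": "0 0 0 8;0 0 0 8;0 0 0 8;0 0 0 8;0 0 0 8;0 0 0 8;0 0 0 8;0 0 0 8;0 0 0 8;0 0 0 8;0 0 0 8;0 0 0 8;0 0 0 8;0 0 0 8;0 0 0 8;0 0 0 8;0 0 0 8;0 0 0 1;0 0 0 0;0 0 0 0"
}}

```text
time_s: 6.2
ee_pos: [470.0, -154.8, 222.5]
tcp_rot: [0.888, 1.382, -0.887]
contact_force: [-0.1, -0.4, 0.1]
gripper_width: 0.4
```

{"method": "drive_tool", "body": {
  "motion": "20 0 0 0;30 0 0 0;30 0 0 0;30 0 0 0;20 0 0 0;12 0 0 0;0 0 0 0;0 0 0 0"
}}

```text
time_s: 7.0
ee_pos: [470.5, -155.4, 81.2]
tcp_rot: [0.89, 1.381, -0.89]
contact_force: [1.3, 0.1, -0.1]
gripper_width: 0.6
```

Run:
```python
from h import *
s=get_state();M=R.from_rotvec(s["tcp_rot"]).as_matrix();print(M.round(3),s["ee_pos"],s["joint_pos"])
v=[]
for n,(x,y) in(("top",(350,205)),("scene",(215,140))):
    p=get_image(n);print(proj(p,s["ee_pos"]),proj(p,[470,-155,54]),proj(p,[494,-208,54]))
    v.append(cv2.resize(p["image"][y:y+120,x:x+120],(400,400),interpolation=cv2.INTER_CUBIC))
cv2.imwrite("pics/a1.png",np.hstack(v))
```

```text
[[ 0.     0.911  0.413]
 [-0.     0.413 -0.911]
 [-1.     0.     0.001]] [ 470.4755465  -155.35999713   81.24386486] [-0.51610777  0.18247497  0.82169653  2.03235915 -0.1594743   0.98952457
 -0.75929209]
[[390.73895733 277.96313092]] [[388.4747837  278.05087242]] [[411.36486646 267.96630722]]
[[283.23258691 202.09542132]] [[283.84608765 207.54326631]] [[264.59156101 206.62877889]]
```

View pics/a1.png

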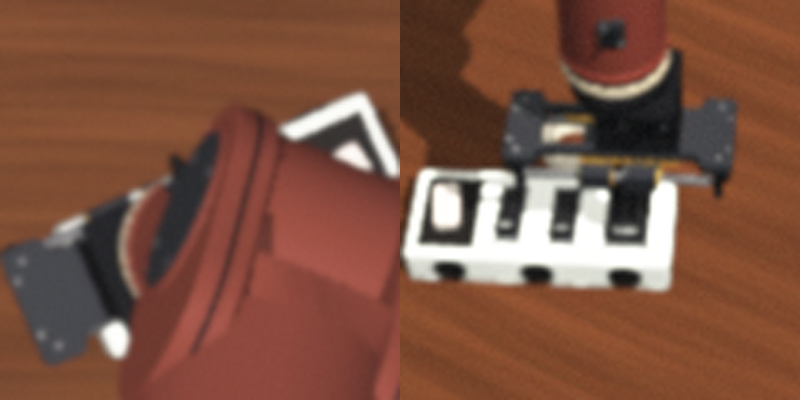

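{"method": "drive_tool", "body": {
  "motion": "8 4 0 0;8 0 0 0;5 0 0 0;3 0 0 0;2 0 0 0;2 0 0 0;2 0 0 0;0 0 0 0;0 0 0 0"
}}

```text
time_s: 8.0
ee_pos: [473.6, -153.7, 50.6]
tcp_rot: [0.89, 1.381, -0.89]
contact_force: [0.2, -0.5, -1.0]
gripper_width: 0.6
```

{"method": "drive_tool", "body": {
  "motion": "1 0 0 0;1 0 0 0;0 0 0 0;0 0 0 0"
}}

```text
time_s: 8.4
ee_pos: [474.0, -153.5, 48.8]
tcp_rot: [0.89, 1.381, -0.89]
contact_force: [-0.2, -0.2, 5.3]
gripper_width: 0.4
```

{"method": "drive_tool", "body": {
  "motion": "1 0 0 0;1 0 0 0;0 0 0 0;0 0 0 0"
}}

```text
time_s: 8.8
ee_pos: [474.2, -153.6, 48.1]
tcp_rot: [0.892, 1.381, -0.889]
contact_force: [-8.6, 3.2, 27.0]
gripper_width: 0.5
```

{"method": "drive_tool", "body": {
  "motion": "-5 0 0 0;-20 0 0 0;-15 0 0 0;0 0 20 0;0 0 20 0;0 0 18 0;0 0 0 0;0 0 0 0"
}}

```text
time_s: 9.6
ee_pos: [497.0, -206.3, 86.1]
tcp_rot: [0.89, 1.382, -0.892]
contact_force: [-0.7, -0.1, -0.6]
gripper_width: 0.4
```

Run:
```python
from h import *
s=get_state();print(s["ee_pos"])
p=get_image("scene");print(proj(p,s["ee_pos"]),proj(p,[494,-208,54]),proj(p,s["ee_pos"]*[1,1,0]+[0,0,52]))
cv2.imwrite("pics/a2.png",cv2.resize(p["image"][150:240,210:330],(800,600),interpolation=cv2.INTER_CUBIC))
```

```text
[ 497.03846982 -206.31320551   86.12417582]
[[263.67770312 201.03573267]] [[264.59156101 206.62877889]] [[264.60861786 207.95380263]]
```

View pics/a2.png

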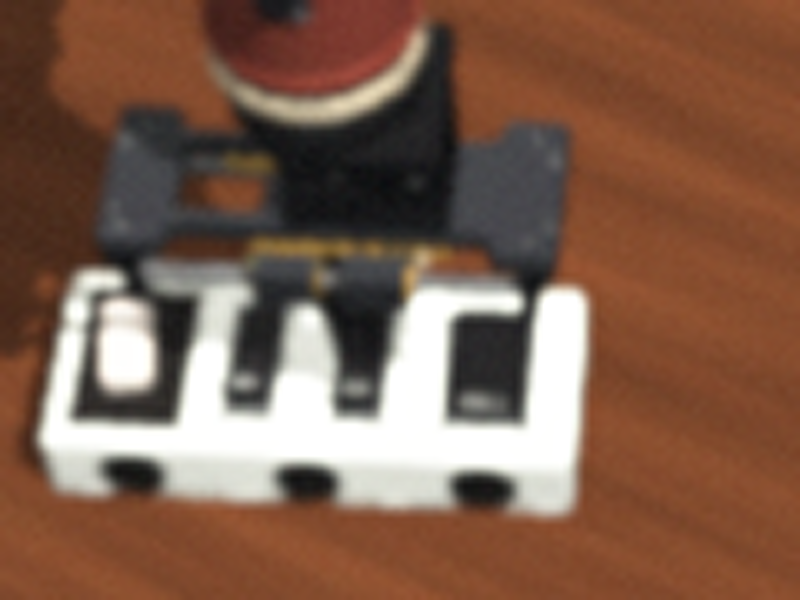

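The crop shows the fingers over the lamp rocker (rib at about 355,387) and the master rib at 483,402, lower than before, so the master is down.

{"method": "drive_tool", "body": {
  "motion": "10 0 0 0;10 0 0 0;8 0 0 0;3 0 0 0;2 0 0 0;2 0 0 0;1 0 0 0;1 0 0 0;0 0 0 0;0 0 0 0"
}}

```text
time_s: 10.65
ee_pos: [497.9, -206.4, 49.8]
tcp_rot: [0.89, 1.38, -0.89]
contact_force: [0.2, 1.5, 1.0]
gripper_width: 0.8
```

{"method": "drive_tool", "body": {
  "motion": "1 0 0 0;0 0 0 0;0 0 0 0"
}}

```text
time_s: 10.95
ee_pos: [498.1, -206.4, 48.9]
tcp_rot: [0.89, 1.38, -0.89]
contact_force: [1.9, 1.7, 5.4]
gripper_width: 0.5
```

{"method": "drive_tool", "body": {
  "motion": "1 0 0 0;1 0 0 0;0 0 0 0;0 0 0 0"
}}

```text
time_s: 11.35
ee_pos: [498.3, -206.4, 48.2]
tcp_rot: [0.891, 1.38, -0.889]
contact_force: [-4.2, 4.5, 25.2]
gripper_width: 0.6
```

{"method": "drive_tool", "body": {
  "motion": "-5 0 0 0;-25 0 0 0;-35 0 0 0;-35 0 0 0;0 13 -26 0;0 13 -27 0;0 13 -26 0;0 13 -27 0;0 13 -26 0;0 13 -27 0;0 13 -26 0;0 13 -27 0;0 13 -26 0;0 13 -27 0;0 13 -26 0;0 13 -27 0;0 13 -26 0;0 13 -27 0;0 0 0 0;0 0 0 0"
}}

```text
time_s: 13.35
ee_pos: [509.8, 206.4, 145.9]
tcp_rot: [0.888, 1.381, -0.891]
contact_force: [-0.4, -0.8, 0.3]
gripper_width: 0.3
```

Run:
```python
from h import *
s=get_state();print(s["ee_pos"])
v=[]
for n,x,y,x2,y2 in(("top",360,225,200,210),("scene",210,170,340,215)):
    p=get_image(n);print(proj(p,s["ee_pos"]),proj(p,s["ee_pos"]*[1,1,0]+[0,0,45]))
    f=lambda a,b:cv2.resize(p["image"][b:b+90,a:a+120],(400,300),interpolation=cv2.INTER_CUBIC)
    v.append(np.vstack([f(x,y),f(x2,y2)]))
cv2.imwrite("pics/a3.png",np.hstack(v))
```

```text
[509.80337977 206.41164681 145.90751298]
[[223.8607944  256.76765317]] [[232.50012529 258.41996566]]
[[394.9770298  249.19195935]] [[389.48951406 268.08564183]]
```

View pics/a3.png

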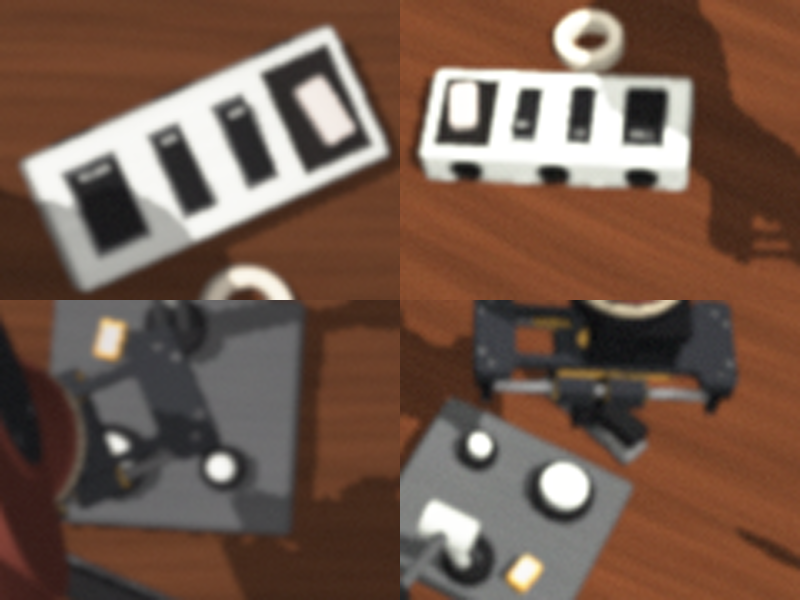

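Spare rocker's rib is still raised, and the master and lamp rocker ribs (scene 640,133 and 580,133) are down. The TCP is over the large button, so I'm pressing it now.

{"method": "drive_tool", "body": {
  "motion": "20 2 0 0;30 0 0 0;25 0 0 0;12 0 0 0;5 0 0 0;3 0 0 0;3 0 0 0;3 0 0 0;3 0 0 0;2 0 0 0;1 0 0 0;0 0 0 0;0 0 0 0"
}}

```text
time_s: 14.75
ee_pos: [512.6, 207.8, 40.0]
tcp_rot: [0.891, 1.38, -0.889]
contact_force: [1.9, 1.9, 4.7]
gripper_width: 0.5
```

{"method": "drive_tool", "body": {
  "motion": "1 0 0 0;1 0 0 0;1 0 0 0;0 0 0 0;0 0 0 0"
}}

```text
time_s: 15.25
ee_pos: [512.7, 207.8, 38.2]
tcp_rot: [0.892, 1.381, -0.889]
contact_force: [-4.1, -1.2, 23.1]
gripper_width: 0.3
```

{"method": "drive_tool", "body": {
  "motion": "-5 0 0 0;-10 0 0 0;-25 0 0 0;-30 0 0 0;-35 0 0 0;-35 0 0 0;0 -20 20 0;0 -20 20 0;0 -20 20 0;0 -20 20 0;0 0 20 0;0 0 20 0;0 0 0 0;0 0 0 0;0 0 0 0"
}}

```text
time_s: 16.75
ee_pos: [488.1, 66.0, 176.3]
tcp_rot: [0.889, 1.382, -0.89]
contact_force: [-0.0, -0.3, -0.5]
gripper_width: 0.5
```

Run:
```python
from h import *
s=get_state();print(s["time_s"],s["ee_pos"],s["contact_force"])
p=get_image("scene");cv2.imwrite("pics/a4.png",cv2.resize(p["image"][150:390,190:510],(800,600),interpolation=cv2.INTER_CUBIC))
```

```text
16.75 [488.09054964  66.03223641 176.28022278] [-0.01828435 -0.34856929 -0.51894114]
```

View pics/a4.png

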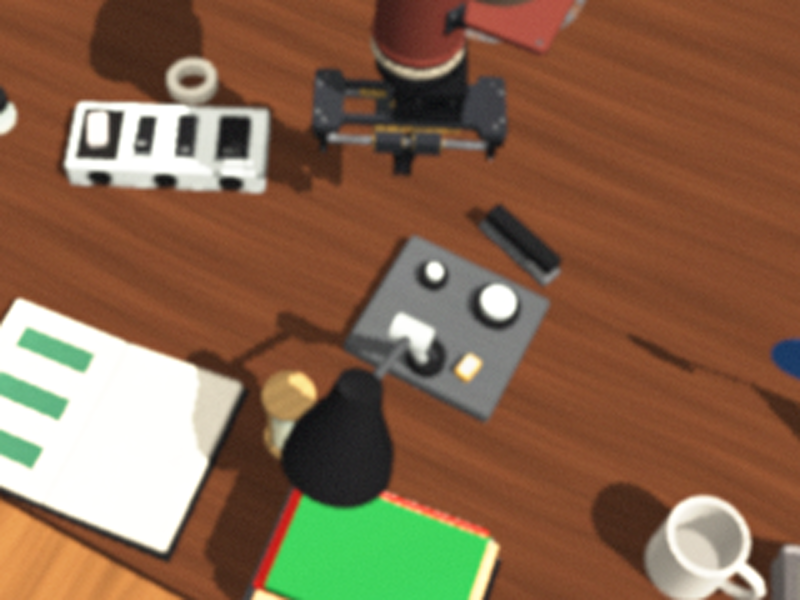

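```bash
python3 -c "
from workcell import *
print(sign_off())"
```

```text
the job is handed in; nothing more can be done
None
```

I switched the lamp on by pressing with the shut fingers, in the order you asked, and handed the job in at about 17 s. All three presses reached a hard stop:

| Part | Height reached | Force |
|---|---|---|
| Master rocker | 48.1 mm | about 27 N |
| Lamp rocker | 48.2 mm | about 25 N |
| Large button | 38.2 mm | about 23 N |

I then raised the arm straight off the button and moved it clear, with the force reading near zero.

**Last checks:** After the rocker presses, the pictures showed the master and lamp rocker ribs down and the spare rocker still up. In the last picture the large button looked up again. The small button and the loose things in view looked unmoved.

**What I could not confirm:**
- No camera shows lamp light, because the shade is seen only from above.
- The rocker angles were judged from stop height and force, not measured directly.
- The two cameras disagreed by about 6 to 8 mm on where the box and button were. I went mostly by the top camera.

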